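Ease the laser cutter's lid shut and start the cut

ROBOT

A 7-joint arm with a two-finger parallel gripper is mounted at the origin on the work surface. World frame = base frame: x ahead of the robot, y to its left, z up, the work surface at z = 0. Lengths are in m, angles in rad, forces in N, time in s.
With the tool pointing down it reaches from about 0.4 to 0.875 m from the base axis. Payload 4.4 kg.
Tool frame: the origin (TCP) lies between the finger pads; the fingertips stand 17 mm ahead of it and the grasp point (between the pads) lies 2 mm behind it (robot.finger_overhang is the distance from the TCP to the fingertips, in m); z points along the fingers, y is the line along which they close (so a half turn about z gives the same grasp; the last joint's range is limited). The gripper opens to 85 mm and grips with 20 to 120 N. Pads are 22 mm wide; open, the fingers measure 114 mm over their backs; the gripper's body (76 mm by 85 mm) begins 54 mm behind the grasp point. The pads swing forward as they close: fully open they stand 13 mm farther back than shut.
Start: joints at [1.212, 0.628, 0.038, 1.517, -0.027, 0.996, -0.02], TCP at [0.188, -0.622, 0.248] pointing down, gripper open.
Joint ranges: [-3.06, 3.06], [-0.37, 2.12], [-1.25, 1.32], [0.18, 2.47], [-1.1, 4.24], [0.23, 1.98], [-2.94, 2.94]. Speed limits (rad/s): [2.57, 2.57, 3.14, 3.14, 3.14, 3.14, 3.14].

INTERFACE

Orientations are given as [roll, pitch, yaw] about the fixed x, y, z axes, in that order (R = Rz(yaw) Ry(pitch) Rx(roll)).
In Python, from cell import robot, get_image, models gives the robot as it stands.
- The arm moves only by the shell command python3 -m handwheel 'ROWS'. ROWS is JSON, a list of rows, each an object of numbers: "claw": the closure in counts, from 0 (fully open) to 255 (shut); "x", "y", "z": the shift along the tool's x, y, z in m; "ax", "ay", "az": the turn, a rotation vector about the tool's x, y, z in rad. A call has 1 to 8 rows; each row is the pose to reach, as a shift and turn from the pose commanded when the call began, along the tool's axes at that moment; what a row does not reach only later rows make up. A row lasts 1/10 s, in which the tool goes at most 50 mm and 8.59 degrees, less where a joint would pass 70% of its speed; a pose out of reach is approached as far as the arm can. A call with a gripper value outside its range is refused whole. The fingers move at their own pace and stop on an object; the grip force is fixed at half the most. Time passes only in rows, so rows that repeat a pose let the fingers close. It gives the time, the measured TCP pose, the force and the opening at its end, in the units of the state.
- robot.observe(): the state, without advancing time (a new reading comes with each control period).
- get_image(name): name is "scene" or "top"; returns a dict with "frame" (480x640x3 uint8, red, green, blue), "range_z" (480x640 float32, m along the optical axis (not along the pixel's ray), 0 where there is no reading), "K" (3x3 intrinsics, pixels), "world_to_cam" (4x4, takes a point from world to camera coordinates). Camera axes: x right, y down, z forward; pixel columns grow to the right and rows downward; lengths in m; the calibration is good to about 2 mm. A picture is of the moment at which its call begins.
- robot.job_done(): hands the job in, once; it reports no verdict.
Trained networks look in a picture, given as the dict that the camera call returned (one of the last four; its "shot" number tells which), for a name from the list of things; names that differ only in an ending like _2 or _b are one class to them, and where a whole thing is asked for, a point or a joint stands for the part that bears it (a point fixed in the world has none). Each returns a list of dicts, best first, with "p" (0 to 1); they miss things now and then, are a little off and sometimes report something else, mostly with a low value. They report only what shows in the picture. A call takes as long as a camera call.
- models.spot_in(picture, label): "position" ([column, row] in pixels, amid what is visible of it).
- models.spot_point(picture, label): "position" ([column, row] in pixels: a listed point, or the origin of a listed thing).
The state is a dict: "time_s": time; "joints": joint angles; "dq": joint speeds; "joint_torque": joint torques, N m; "tool_pos": TCP position; "ee_rot": TCP orientation; "contact_force": force on the tool from outside, world axes, zero at the start; "ft_torque": the same for the moment, N m; "grip_width": opening from 0.0 (shut) to 1.0 (fully open).
Only numpy, scipy, OpenCV 4.12 (cv2) and the standard library are available. Lean on these libraries where they do the work, as an engineer would, in place of code of your own. Each camera call takes 0.05 s, during which the arm holds its last target. There are 200 camera calls.

TASK

Close the laser cutter for the walnut chip lying in it: with the fingers, and without gripping the lid, tip the open lid forward past its balance point, catch it from below on a finger before it comes down, and lower it all the way shut slowly so that it does not slap down. Then press the round red button fully down to start the cut, and let go of it; never press it while the lid is open. Leave the chip, the checkers, the template and the square where they lie, pinch or pick up nothing, and finish with the hand clear.

Things in the scene. Friction and masses are not known exactly. Their poses are not given: they have to be found in the camera images.
- laser: small laser cutter, fixed: a grey box 220 (x) x 340 (y) x 100 mm high. Origin: centre of its underside; x to its rear, y to the left of one who faces its front, z up; its front (face at x = -110 mm) looks roughly to -y of the world. The lid covers a well (bed 34 mm above the bench) in the left part; the right part is a flat control deck 100 mm high
- lid (a joint): opening angle of the lid, rad: 0 = shut (horizontal, on the rim), 1.57 = upright, 1.85 = leaning back at its stop; starts at 1.62 to 1.75. The hinge has friction and a weak damper: above about 1.35 the lid stays where it is left; below about 1.2 it falls by itself, slowly at first, in about 2 to 4 s, and lands at about 0.6 to 0.9 rad/s, which is a slap
- lid_hinge (a point): point on the hinge axis in the middle of the lid's width, at the machine's rear side, 104 mm above the bench; the axis is parallel to the laser's y. It does not move
- lid_tab (a point): middle of the front edge of the lid's tab, at mid-thickness, 160 mm from the hinge axis; moves with the lid. Lid: blue frame with amber window, 200 mm wide, 8 mm thick, about 0.55 kg, 130 mm from hinge to front edge, plus an 80 mm wide tab in the middle that, when shut, stands out 30 mm past the machine's front face, 100 mm above the bench
- start_top (a point): centre of the top of the round red push button (34 mm across) on the control deck
- start (a joint): travel of the red button in m: 0 = released, 0.006 = fully down; spring, about 5 N when fully down
- chip: loose dark walnut veneer chip, 70 x 50 x 4 mm, lying on the bed in the well; origin at the centre of its underside
- checker1: loose cream resin checker, 38 mm across, 11 mm high, on the bench in front of the machine's left end; origin at the centre of its underside
- checker2: loose cream resin checker like the other, in front of the machine's right end
- template: loose clear acrylic triangle template, an open frame 130 x 64 x 6 mm, lying on the bench behind or in front of the machine; origin at the middle of its underside
- square: loose silver aluminium L-shaped square, 110 x 88 x 8 mm, lying on the bench in front of or behind the machine; origin at the middle of its underside

How it is judged:
On the way, in this order (a step that is already met when the one before it is completed fails the run):
1. the part-open lid (0.2 to 1.15 rad) rests on the fingers and is no longer falling freely (value of joint lid between 0.2 and 1.15 rad and contact force between the fingers and lid above 0.2 N and velocity of joint lid above -0.4 rad/s), for 0.2 s.
2. the lid is fully shut (value of joint lid below 0.03 rad), for 0.2 s.
3. the red button is pressed down with the lid shut (value of joint start above 0.0045 m and value of joint lid below 0.03 rad), for 0.05 s.
At the end, for the whole second after the job is handed in: the lid is shut (under 0.03 rad), the button has been pressed at least 4.5 mm after that and is released, and chip, checkers, template and square lie within 15 mm of where they were (value of joint lid below 0.03 rad and value of joint start below 0.002 m and distance of each of chip, checker1, checker2, template, square from where it was at the start of the episode below 0.015 m); the robot touches nothing.
It fails at once if the lid slaps down: closing faster than 0.45 rad/s within its last 0.2 rad (value of joint lid below 0.2 rad and velocity of joint lid below -0.45 rad/s).
It fails at once if the lid is pinched or forced (over 20 N) (contact force between any of the fingers, the arm and lid above 20 N).
It fails at once if the button is pressed while the lid is open (value of joint start above 0.003 m and value of joint lid above 0.1 rad).
It fails at once if the chip, a checker, the template or the square is moved or picked up (over 15 mm) (distance of any of chip, checker1, checker2, template, square from where it was at the start of the episode above 0.015 m).
It also fails if it takes over 48 s, if anything falls off the work surface, if the arm or the gripper's body presses on something with over 40 N, if the wrist force passes 120 N, or if a joint passes its speed limit or range.

## Working session

There is one attempt and no reset: what is moved stays moved. The work goes in short steps, Python scripts to look and compute and a shell command to move; the robot and the scene stay as the last step left them, time stands still between calls to the robot, and variables do not carry over. Pictures are saved under pics/ and viewed, on a budget of 10 in all, crops included, one or two more only if the job needs it, and the job is handed in when it is done.

```bash
ls; mkdir -p pics
cat > h.py <<'E'
import numpy as np, cv2
from cell import robot, get_image, models
def up(p,uv,w=2):
    u,v=int(round(uv[0])),int(round(uv[1])); a=p["range_z"][max(0,v-w):v+w+1,max(0,u-w):u+w+1]; a=a[a>0]
    if a.size==0: return None
    z=np.median(a); c=np.linalg.inv(p["K"])@[uv[0],uv[1],1]*z
    return (np.linalg.inv(p["world_to_cam"])@[*c,1])[:3]
def proj(p,X):
    c=p["world_to_cam"]@[*X,1]; q=p["K"]@c[:3]; return q[:2]/q[2]
E
python3 - <<'E'
from h import *
s=robot.observe();print(s)
for n in("scene","top"):
    p=get_image(n);cv2.imwrite(f"pics/{n}0.png",p["frame"][:,:,::-1])
    for l in ["laser","lid_hinge","lid_tab","start_top","chip","checker1","template","square"]:
        for d in models.spot_point(p,l)[:2]: print(n,l,round(d["p"],2),np.round(d["position"]),up(p,d["position"]))
E
```

```text
pics
{'time_s': 0.0, 'joints': array([ 1.21219244,  0.62935825,  0.0384249 ,  1.51839502, -0.02701091,
        0.99625634, -0.01997674]), 'dq': array([ 2.57746349e-03,  4.66709475e-04,  7.73049347e-04,  9.14253108e-05,
       -5.89131146e-04, -1.27303850e-03, -7.29148364e-04]), 'joint_torque': array([-1.55370567e-04, -5.63394141e+01,  1.22684062e+00, -1.93443900e+01,
        1.12837111e-02,  1.04484448e-02, -5.36852781e-06]), 'tool_pos': array([ 0.18748284, -0.62175316,  0.24737222]), 'ee_rot': array([-3.13969305e+00,  6.83998529e-06,  2.92834394e-01]), 'contact_force': array([-0.52629956,  0.5011153 ,  0.32972293]), 'ft_torque': array([-0.02722446,  0.02939772, -0.02899354]), 'grip_width': 0.9992941640504202}
scene laser 0.56 [355. 259.] [0.56722869 0.0610489  0.03424172]
scene lid_hinge 0.73 [359. 195.] [0.50536467 0.09758713 0.11826563]
scene lid_hinge 0.6 [389. 280.] [0.6654232  0.05679357 0.12177925]
scene lid_tab 0.76 [374. 118.] [0.48776397 0.12263395 0.26078871]
scene lid_tab 0.22 [358. 256.] [0.56385966 0.06900164 0.03401511]
scene start_top 0.87 [391. 282.] [0.66865363 0.05
[... 387 characters left out ...]
28 [229. 260.] [ 0.45569548 -0.12365991  0.01068066]
scene square 0.79 [456. 209.] [0.54136476 0.29575724 0.00069514]
scene square 0.7 [357. 260.] [0.56948681 0.06283717 0.03456802]
top laser 0.67 [294. 258.] [0.54026558 0.07832857 0.03531362]
top lid_hinge 0.81 [283. 279.] [0.50062487 0.09496674 0.0652693 ]
top start_top 0.76 [304. 177.] [0.66843338 0.05461073 0.12288848]
top chip 0.57 [320. 288.] [0.48627174 0.03109443 0.03878473]
top checker1 0.72 [376. 192.] [ 0.67030918 -0.07823626  0.010681  ]
top checker1 0.53 [404. 312.] [ 0.44190828 -0.12314481  0.00966862]
top template 0.43 [297. 256.] [0.54391562 0.07248761 0.03515709]
top square 0.72 [178. 261.] [0.54115809 0.29927169 0.00114541]
```

View pics/scene0.png

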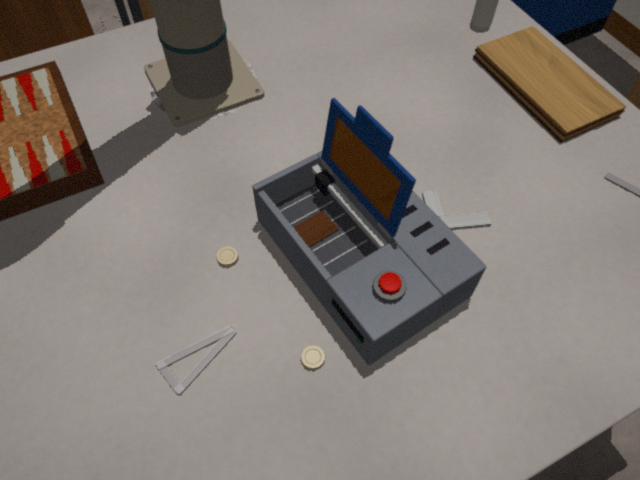

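View pics/top0.png

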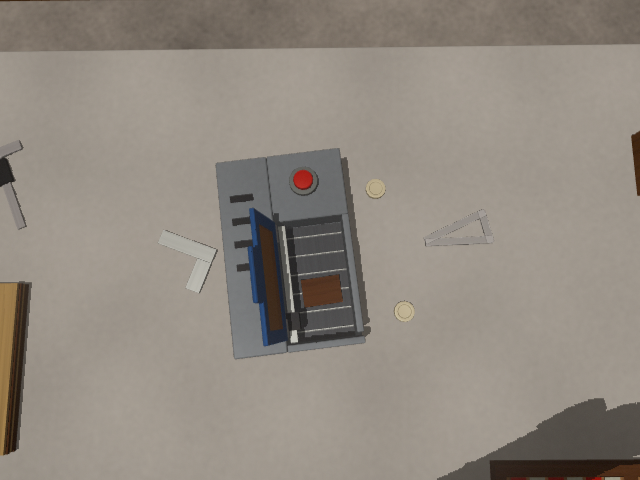

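The scene view shows the lid open with its tab at (374,118), the button at (391,283), the checkers at (227,257) and (313,357), the template in front and the square behind. The top view agrees: button (303,180), lid leaning back over the rear strip. Next I'll measure the laser pose and lid angle from depth.

```bash
cat >> h.py <<'E'
def cloud(p):
    z=p["range_z"]; v,u=np.nonzero(z>0); d=z[v,u]
    c=(np.linalg.inv(p["K"])@np.c_[u,v,np.ones(len(u))].T)*d
    return ((np.linalg.inv(p["world_to_cam"])[:3]@np.r_[c,np.ones((1,len(u)))]).T), p["frame"][v,u]
def M(yaw): # laser axes in world
    return np.array([[np.cos(yaw),-np.sin(yaw),0],[np.sin(yaw),np.cos(yaw),0],[0,0,1]])
E
python3 - <<'E'
from h import *
pt=get_image("top"); ps=get_image("scene")
Pt,Ct=cloud(pt); Ps,Cs=cloud(ps)
roi=lambda P:(P[:,0]>.3)&(P[:,0]<.8)&(P[:,1]>-.1)&(P[:,1]<.25)
for P in(Pt,Ps):
    m=roi(P)&(P[:,2]>.094)&(P[:,2]<.106); r=cv2.minAreaRect(P[m][:,:2].astype(np.float32)); print(m.sum(),P[m][:,2].mean(),r,cv2.boxPoints(r).tolist())
red=lambda C:(C[:,0]>150)&(C[:,1]<60)&(C[:,2]<60)
blue=lambda C:(C[:,2].astype(int)>C[:,0]+40)
for P,C in((Pt,Ct),(Ps,Cs)):
    m=roi(P)&red(C)&(P[:,2]>.1);a=P[m]; print("red",m.sum(),a.mean(0),np.percentile(a[:,2],[5,50,95]))
    m=roi(P)&blue(C)&(P[:,2]>.11);a=P[m]
    c=a.mean(0);w,v=np.linalg.eigh(np.cov((a-c).T)); print("lid",m.sum(),c,v[:,0],w**.5,a.max(0),a.min(0))
E
```

```text
12911 0.10093244872341534 ((0.5478634834289551, 0.0838240459561348), (0.3405217230319977, 0.22031903266906738), 6.695827007293701) [[0.3659195005893707, 0.1733800321817398], [0.3916083872318268, -0.04543623328208923], [0.7298074960708618, -0.005731940269470215], [0.7041186094284058, 0.21308432519435883]]
11678 0.09973604051392397 ((0.5475519299507141, 0.08402210474014282), (0.34363898634910583, 0.22210519015789032), 6.70793342590332) [[0.36393675208091736, 0.17424453794956207], [0.389880508184433, -0.046340212225914], [0.7311670780181885, -0.006200328469276428], [0.7052233219146729, 0.21438442170619965]]
red 251 [0.66565338 0.05773651 0.1230884 ] [0.12050143 0.12304561 0.12559177]
lid 659 [0.49047095 0.11733947 0.24549522] [-0.11466328  0.98395589 -0.13668629] [0.00202219 0.01470486 0.05735499] [0.59180497 0.13062852 0.26632367] [0.39496809 0.10218939 0.22986217]
red 303 [0.66736345 0.05698036 0.12190753] [0.11978649 0.12189635 0.12406587]
lid 1658 [0.50754276 0.111112   0.20815166] [-0.1137593   0.98208007 -0.15025829] [0.00147179 0.04817879 0.06073454] [0.59580492 0.12948591 0.26502496] [0.39562159 0.08497038 0.11008554]
```

```bash
cat >> h.py <<'E'
from scipy.spatial.transform import Rotation as Ro
Hh=np.array([.4958,.0980,.104]); YAW=.117
er=np.array([-.1167,.9932,0]); eu=np.array([0,0,1.]); 
def pose(T,beta): # T=(rear,up) rel. hinge, beta rad
    return Hh+T[0]*er+T[1]*eu, Ro.from_euler('xyz',[-(np.pi/2+beta),0,YAW])
def catch(th,beta,g,s=0.,edge=.160): # front finger pad under tab lower corner, s m nearer the tip
    E=edge*np.array([-np.cos(th),np.sin(th)])-.004*np.array([np.sin(th),np.cos(th)])
    return E+g/2*np.array([np.sin(beta),np.cos(beta)])-s*np.array([np.cos(beta),-np.sin(beta)])
def rows(ps,base=None):
    s=robot.observe(); p0,R0=base or (s["tool_pos"],Ro.from_euler('xyz',s["ee_rot"]))
    for p,R in ps: print(np.round(R0.inv().apply(p-p0),3),np.round((R0.inv()*R).as_rotvec(),3))
def here():
    s=robot.observe(); r=Ro.from_euler('xyz',s["ee_rot"]); d=s["tool_pos"]-Hh; z=r.as_matrix()[:,2]
    print("t%.2f"%s["time_s"],"rear %.4f up %.4f lat %.4f"%(d@er,d[2],d@np.cross(er,eu)),"beta %.3f"%np.arctan2(-z[2],z@er),"rot",np.round(s["ee_rot"],3),"F",np.round(s["contact_force"],1),"w",round(s["grip_width"],3),"q",np.round(s["joints"],2))
E
python3 -m handwheel '[{"claw":100,"x":0.25,"y":-0.31,"z":-0.1,"az":0.176},{"claw":100,"x":0.25,"y":-0.31,"z":-0.1,"az":0.176},{"claw":100,"x":0.25,"y":-0.31,"z":-0.1,"az":0.176},{"claw":100,"x":0.25,"y":-0.31,"z":-0.1,"az":0.176},{"claw":100,"x":0.25,"y":-0.31,"z":-0.1,"az":0.176},{"claw":100,"x":0.25,"y":-0.31,"z":-0.1,"az":0.176},{"claw":100,"x":0.25,"y":-0.31,"z":-0.1,"az":0.176},{"claw":100,"x":0.25,"y":-0.31,"z":-0.1,"az":0.176}]'
python3 -c "
from h import *
here(); rows([pose((.024,.26),np.pi/2)])"
```

```text
t1.00 rear -0.6795 up 0.1443 lat -0.3901 beta 1.571 rot [-3.142 -0.     0.293] F [-0.1  0.3  0.3] w 1.001 q [ 1.21  0.63  0.04  1.52 -0.03  1.   -0.02]
[ 0.507 -0.624 -0.116] [-0.    -0.     0.176]invalid input at $[0]: expected keys claw, x, y, z, ax, ay, az
```

```bash
python3 -m handwheel '[{"claw":100,"x":0.25,"y":-0.31,"z":-0.11,"ax":0,"ay":0,"az":0.176},{"claw":100,"x":0.25,"y":-0.31,"z":-0.11,"ax":0,"ay":0,"az":0.176},{"claw":100,"x":0.25,"y":-0.31,"z":-0.11,"ax":0,"ay":0,"az":0.176},{"claw":100,"x":0.25,"y":-0.31,"z":-0.11,"ax":0,"ay":0,"az":0.176},{"claw":100,"x":0.25,"y":-0.31,"z":-0.11,"ax":0,"ay":0,"az":0.176},{"claw":100,"x":0.25,"y":-0.31,"z":-0.11,"ax":0,"ay":0,"az":0.176},{"claw":100,"x":0.25,"y":-0.31,"z":-0.11,"ax":0,"ay":0,"az":0.176},{"claw":100,"x":0.25,"y":-0.31,"z":-0.11,"ax":0,"ay":0,"az":0.176}]'
python3 -c "
from h import *
here(); rows([pose((.024,.26),np.pi/2)])"
```

```text
time_s: 1.8
tool_pos: [0.3332, -0.2633, 0.3557]
ee_rot: [3.141, -0.001, 0.117]
contact_force: [2.1, -1.4, 0.2]
grip_width: 0.609
t1.80 rear -0.3398 up 0.2517 lat -0.2037 beta 1.572 rot [ 3.141e+00 -1.000e-03  1.170e-01] F [ 2.1 -1.4  0.2] w 0.609 q [ 0.6   0.17  0.01  1.94 -0.    1.02 -0.85]
[ 0.204 -0.364 -0.008] [ 0.001 -0.001 -0.   ]
```

```bash
python3 -m handwheel '[{"claw":100,"x":0.204,"y":-0.17,"z":0.05,"ax":0.785,"ay":0,"az":0},{"claw":100,"x":0.204,"y":-0.17,"z":0.05,"ax":0.785,"ay":0,"az":0},{"claw":100,"x":0.204,"y":-0.17,"z":0.05,"ax":0.785,"ay":0,"az":0},{"claw":100,"x":0.204,"y":-0.17,"z":0.05,"ax":0.785,"ay":0,"az":0},{"claw":100,"x":0.204,"y":-0.17,"z":0.05,"ax":0.785,"ay":0,"az":0},{"claw":100,"x":0.204,"y":-0.17,"z":0.05,"ax":0.785,"ay":0,"az":0},{"claw":100,"x":0.204,"y":-0.17,"z":0.05,"ax":0.785,"ay":0,"az":0}]'
python3 - <<'E'
from h import *
here(); rows([pose((.024,.26),np.pi/2),pose((.024,.155),np.pi/2)])
p=get_image("scene");cv2.imwrite("pics/a.png",p["frame"][:,:,::-1])
E
```

```text
time_s: 2.5
tool_pos: [0.516, -0.0709, 0.3031]
ee_rot: [-2.354, 0.002, 0.12]
contact_force: [0.2, 0.2, 0.1]
grip_width: 0.61
t2.50 rear -0.1701 up 0.1991 lat 0.0004 beta 0.783 rot [-2.354e+00  2.000e-03  1.200e-01] F [0.2 0.2 0.1] w 0.61 q [ 0.58  0.64 -0.19  1.63 -0.56  1.36 -0.79]
[ 0.    -0.18   0.095] [-0.788  0.003  0.002]
[ 0.    -0.106  0.169] [-0.788  0.003  0.002]
```

View pics/a.png

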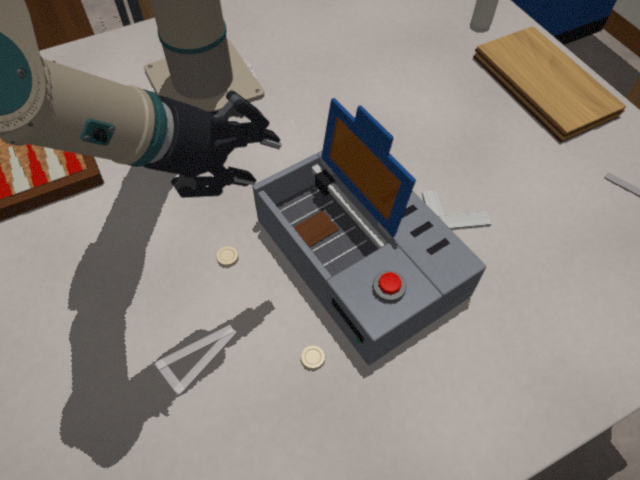

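The tilted pose is reachable. The picture shows the hand in front of the lid, lid untouched (tab still at about (374,118)). Next I straddle the tab from above.

```bash
python3 -m handwheel '[{"claw":100,"x":0,"y":-0.06,"z":-0.02,"ax":-0.14,"ay":0,"az":0},{"claw":100,"x":0,"y":-0.18,"z":0.095,"ax":-0.788,"ay":0.003,"az":0.002},{"claw":100,"x":0,"y":-0.18,"z":0.095,"ax":-0.788,"ay":0.003,"az":0.002},{"claw":100,"x":0,"y":-0.18,"z":0.095,"ax":-0.788,"ay":0.003,"az":0.002},{"claw":100,"x":0,"y":-0.18,"z":0.095,"ax":-0.788,"ay":0.003,"az":0.002},{"claw":100,"x":0,"y":-0.18,"z":0.095,"ax":-0.788,"ay":0.003,"az":0.002},{"claw":100,"x":0,"y":-0.18,"z":0.095,"ax":-0.788,"ay":0.003,"az":0.002},{"claw":100,"x":0,"y":-0.18,"z":0.095,"ax":-0.788,"ay":0.003,"az":0.002}]'
python3 - <<'E'
from h import *
here(); rows([pose((.024,.145),np.pi/2)])
E
```

```text
time_s: 3.35
tool_pos: [0.4927, 0.1188, 0.3661]
ee_rot: [3.138, -0.004, 0.112]
contact_force: [-0.2, -1.3, -0.5]
grip_width: 0.607
t3.35 rear 0.0210 up 0.2621 lat -0.0007 beta 1.574 rot [ 3.138 -0.004  0.112] F [-0.2 -1.3 -0.5] w 0.607 q [-0.22  0.3  -0.1   1.74  0.04  1.1  -1.79]
[ 0.    -0.003  0.117] [ 0.003 -0.004 -0.005]
```

```bash
python3 -m handwheel '[{"claw":100,"x":0,"y":-0.003,"z":0.03,"ax":0,"ay":0,"az":0},{"claw":100,"x":0,"y":-0.003,"z":0.06,"ax":0,"ay":0,"az":0},{"claw":100,"x":0,"y":-0.003,"z":0.08,"ax":0,"ay":0,"az":0},{"claw":100,"x":0,"y":-0.003,"z":0.095,"ax":0,"ay":0,"az":0},{"claw":100,"x":0,"y":-0.003,"z":0.11,"ax":0,"ay":0,"az":0},{"claw":100,"x":0,"y":-0.003,"z":0.117,"ax":0,"ay":0,"az":0},{"claw":100,"x":0,"y":-0.003,"z":0.117,"ax":0,"ay":0,"az":0}]'
python3 - <<'E'
from h import *
here()
p=get_image("scene");cv2.imwrite("pics/b.png",cv2.resize(p["frame"][40:280,200:520,::-1],(800,600)))
E
```

```text
time_s: 4.05
tool_pos: [0.4928, 0.1203, 0.2472]
ee_rot: [3.138, -0.0, 0.109]
contact_force: [-0.8, -0.8, -0.8]
grip_width: 0.614
t4.05 rear 0.0225 up 0.1432 lat -0.0004 beta 1.575 rot [ 3.138 -0.     0.109] F [-0.8 -0.8 -0.8] w 0.614 q [-0.23  0.43 -0.1   1.91  0.06  0.81 -1.82]
```

View pics/b.png

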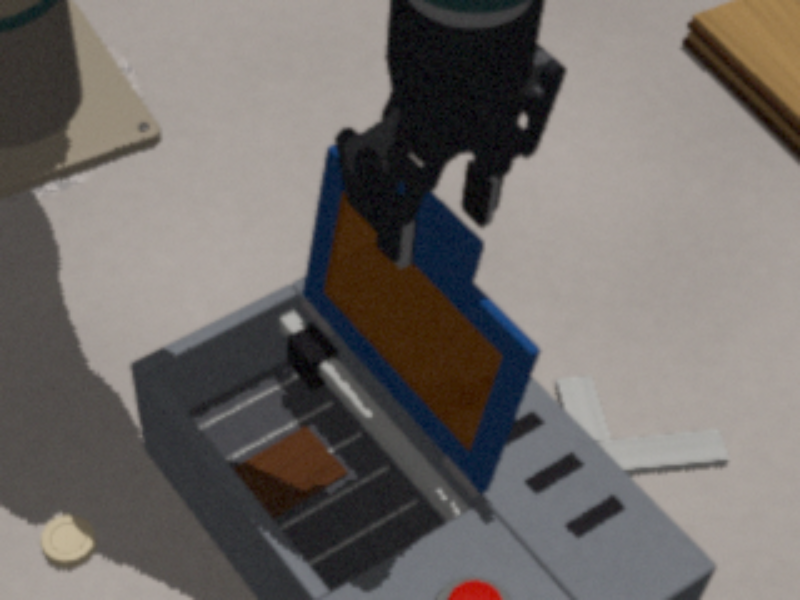

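The picture shows the front finger in front of the window and the rear finger behind the tab, not touching. I'll plan the push-and-catch arc.

```bash
cat >> h.py <<'E'
def arc(phis,s,g=.052,lag=0):
    out=[]
    for i,ph in enumerate(phis):
        b=min(1.57,.785+.5*ph); ss=s if np.isscalar(s) else s[i]
        out.append(pose(catch(ph,b,g,ss),b))
    rows(out)
E
python3 - <<'E'
from h import *
p=get_image("scene")
for r,u in((.0486,.13),(.0486,.143),(.024,.158)): 
    print((proj(p,Hh+r*er+u*eu)-[200,40])*2.5)
arc(np.linspace(1.5,1.22,8),-.02)
E
```

```text
[468.03715611 218.45315361]
[470.4435196  202.44652369]
[439.42049008 200.48699616]
[-0.     0.013  0.004] [ 0.039 -0.003 -0.006]
[-0.     0.019  0.004] [ 0.059 -0.003 -0.006]
[-0.     0.024  0.005] [ 0.079 -0.003 -0.006]
[-0.     0.03   0.006] [ 0.099 -0.003 -0.006]
[-0.     0.036  0.007] [ 0.119 -0.003 -0.006]
[-0.     0.042  0.008] [ 0.139 -0.003 -0.006]
[-0.     0.048  0.009] [ 0.159 -0.003 -0.006]
[-0.     0.054  0.011] [ 0.179 -0.003 -0.006]
```

```bash
python3 -m handwheel '[{"claw":100,"x":0,"y":0.007,"z":0.003,"ax":0.02,"ay":0,"az":0},{"claw":100,"x":0,"y":0.013,"z":0.004,"ax":0.04,"ay":0,"az":0},{"claw":100,"x":0,"y":0.019,"z":0.004,"ax":0.06,"ay":0,"az":0},{"claw":100,"x":0,"y":0.025,"z":0.005,"ax":0.08,"ay":0,"az":0},{"claw":100,"x":0,"y":0.03,"z":0.006,"ax":0.1,"ay":0,"az":0},{"claw":100,"x":0,"y":0.036,"z":0.007,"ax":0.12,"ay":0,"az":0},{"claw":100,"x":0,"y":0.042,"z":0.008,"ax":0.14,"ay":0,"az":0},{"claw":100,"x":0,"y":0.048,"z":0.009,"ax":0.16,"ay":0,"az":0}]'
cat >> h.py <<'E'
def lid():
    for n in ("scene","top"):
        p=get_image(n); P,C=cloud(p); d=P-Hh; r=d@er; u=d[:,2]; l=d@np.cross(er,eu)
        m=(C[:,2].astype(int)>C[:,0]+40)&(abs(l)<.1)&(u>.015)&(np.hypot(r,u)<.165)
        m&=abs(l)>.06  # clear of the hand
        if m.sum()>20: print(n,m.sum(),"lid angle",round(float(np.median(np.arctan2(u[m],-r[m]))),3))
E
python3 - <<'E'
from h import *
here(); lid(); arc(np.linspace(1.22,.94,8),-.02)
E
```

```text
time_s: 4.95
tool_pos: [0.4992, 0.0759, 0.2404]
ee_rot: [-2.983, -0.005, 0.114]
contact_force: [0.4, 1.8, 1.4]
grip_width: 0.611
t4.95 rear -0.0223 up 0.1364 lat 0.0008 beta 1.412 rot [-2.983 -0.005  0.114] F [0.4 1.8 1.4] w 0.611 q [ 0.04  0.44 -0.2   1.93 -0.11  0.77 -1.52]
scene 536 lid angle 1.517
top 26 lid angle 1.563
[-0.001  0.006  0.001] [ 0.019 -0.005 -0.006]
[-0.     0.011  0.002] [ 0.039 -0.005 -0.006]
[-0.     0.017  0.003] [ 0.059 -0.005 -0.005]
[-0.     0.023  0.005] [ 0.079 -0.005 -0.005]
[-0.     0.029  0.007] [ 0.099 -0.005 -0.005]
[-0.     0.034  0.009] [ 0.119 -0.005 -0.005]
[-0.     0.04   0.011] [ 0.139 -0.005 -0.005]
[-0.     0.045  0.013] [ 0.159 -0.005 -0.005]
```

Contact: the lid is following (about 1.52). Continuing.

```bash
python3 -m handwheel '[{"claw":100,"x":0,"y":0.006,"z":0.001,"ax":0.02,"ay":0,"az":0},{"claw":100,"x":0,"y":0.011,"z":0.002,"ax":0.04,"ay":0,"az":0},{"claw":100,"x":0,"y":0.017,"z":0.003,"ax":0.06,"ay":0,"az":0},{"claw":100,"x":0,"y":0.023,"z":0.005,"ax":0.08,"ay":0,"az":0},{"claw":100,"x":0,"y":0.029,"z":0.007,"ax":0.1,"ay":0,"az":0},{"claw":100,"x":0,"y":0.034,"z":0.009,"ax":0.12,"ay":0,"az":0},{"claw":100,"x":0,"y":0.04,"z":0.011,"ax":0.14,"ay":0,"az":0},{"claw":100,"x":0,"y":0.045,"z":0.013,"ax":0.16,"ay":0,"az":0}]'
python3 - <<'E'
from h import *
here(); lid(); arc(np.linspace(.93,.72,8),-.02)
E
```

```text
time_s: 5.85
tool_pos: [0.5036, 0.0336, 0.2197]
ee_rot: [-2.824, -0.003, 0.114]
contact_force: [-0.3, 1.5, 2.0]
grip_width: 0.607
t5.85 rear -0.0649 up 0.1157 lat 0.0002 beta 1.253 rot [-2.824 -0.003  0.114] F [-0.3  1.5  2. ] w 0.607 q [ 0.28  0.52 -0.29  1.92 -0.25  0.78 -1.25]
scene 249 lid angle 1.215
top 893 lid angle 1.254
[ 0.     0.001 -0.001] [ 0.004 -0.003 -0.005]
[0.    0.005 0.001] [ 0.019 -0.003 -0.005]
[0.    0.01  0.002] [ 0.034 -0.003 -0.005]
[0.    0.014 0.004] [ 0.049 -0.003 -0.004]
[0.    0.018 0.005] [ 0.064 -0.003 -0.004]
[0.    0.022 0.007] [ 0.079 -0.003 -0.004]
[0.    0.026 0.009] [ 0.094 -0.004 -0.004]
[0.    0.029 0.011] [ 0.109 -0.004 -0.004]
```

```bash
python3 -m handwheel '[{"claw":100,"x":0,"y":0.005,"z":0.001,"ax":0.02,"ay":0,"az":0},{"claw":100,"x":0,"y":0.01,"z":0.002,"ax":0.035,"ay":0,"az":0},{"claw":100,"x":0,"y":0.014,"z":0.004,"ax":0.05,"ay":0,"az":0},{"claw":100,"x":0,"y":0.014,"z":0.004,"ax":0.05,"ay":0,"az":0},{"claw":100,"x":0,"y":0.014,"z":0.004,"ax":0.05,"ay":0,"az":0},{"claw":100,"x":0,"y":0.014,"z":0.004,"ax":0.05,"ay":0,"az":0},{"claw":100,"x":0,"y":0.014,"z":0.004,"ax":0.05,"ay":0,"az":0},{"claw":100,"x":0,"y":0.014,"z":0.004,"ax":0.05,"ay":0,"az":0}]'
python3 - <<'E'
from h import *
here(); lid(); arc(np.linspace(.83,.62,8),-.02)
p=get_image("scene");cv2.imwrite("pics/c.png",cv2.resize(p["frame"][40:280,200:520,::-1],(800,600)))
E
```

```text
time_s: 6.75
tool_pos: [0.5045, 0.0217, 0.2111]
ee_rot: [-2.775, -0.002, 0.114]
contact_force: [-0.4, 0.4, -0.5]
grip_width: 0.607
t6.75 rear -0.0768 up 0.1071 lat -0.0002 beta 1.204 rot [-2.775e+00 -2.000e-03  1.140e-01] F [-0.4  0.4 -0.5] w 0.607 q [ 0.35  0.55 -0.32  1.92 -0.28  0.79 -1.18]
scene 321 lid angle 1.012
top 1376 lid angle 1.013
[ 0.     0.003 -0.   ] [ 0.004 -0.003 -0.002]
[0.    0.007 0.001] [ 0.019 -0.003 -0.002]
[0.    0.011 0.003] [ 0.034 -0.003 -0.002]
[0.    0.015 0.005] [ 0.049 -0.003 -0.002]
[0.    0.019 0.007] [ 0.064 -0.003 -0.002]
[0.    0.023 0.009] [ 0.079 -0.003 -0.002]
[0.    0.026 0.011] [ 0.094 -0.003 -0.002]
[0.    0.03  0.013] [ 0.109 -0.003 -0.002]
```

View pics/c.png

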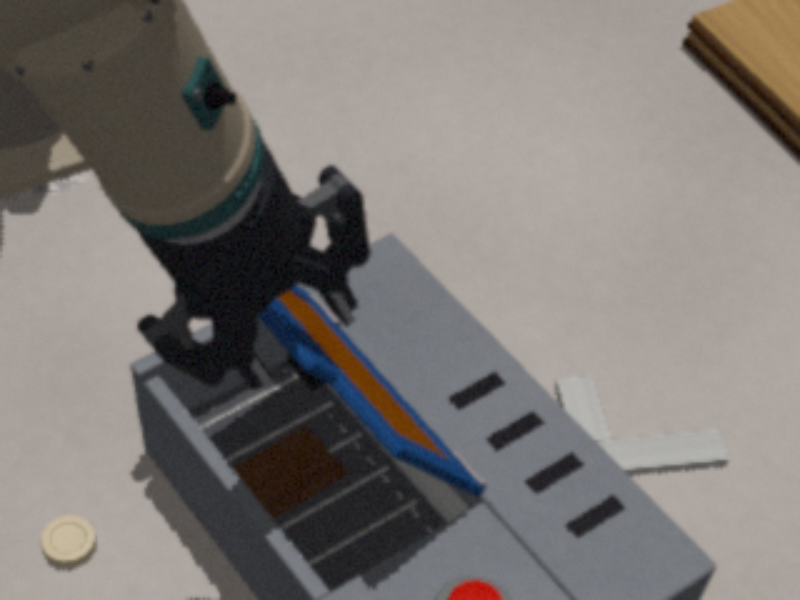

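The lid is tipped past balance (about 1.01 rad) and falling slowly inside the gap, with the front finger below the tab. I hold and let it land on the finger.

```bash
python3 -m handwheel '[{"claw":100,"x":0,"y":0,"z":0,"ax":0,"ay":0,"az":0},{"claw":100,"x":0,"y":0,"z":0,"ax":0,"ay":0,"az":0},{"claw":100,"x":0,"y":0,"z":0,"ax":0,"ay":0,"az":0},{"claw":100,"x":0,"y":0,"z":0,"ax":0,"ay":0,"az":0},{"claw":100,"x":0,"y":0,"z":0,"ax":0,"ay":0,"az":0},{"claw":100,"x":0,"y":0,"z":0,"ax":0,"ay":0,"az":0},{"claw":100,"x":0,"y":0,"z":0,"ax":0,"ay":0,"az":0},{"claw":100,"x":0,"y":0,"z":0,"ax":0,"ay":0,"az":0}]'
python3 - <<'E'
from h import *
here(); lid(); arc(np.linspace(.83,.62,8),-.02)
E
```

```text
time_s: 7.7
tool_pos: [0.5046, 0.0213, 0.2109]
ee_rot: [-2.775, -0.002, 0.114]
contact_force: [-0.5, -1.0, -1.8]
grip_width: 0.606
t7.70 rear -0.0772 up 0.1069 lat -0.0003 beta 1.204 rot [-2.775e+00 -2.000e-03  1.140e-01] F [-0.5 -1.  -1.8] w 0.606 q [ 0.35  0.55 -0.32  1.92 -0.28  0.78 -1.18]
scene 491 lid angle 0.891
top 1544 lid angle 0.903
[ 0.     0.002 -0.   ] [ 0.004 -0.003 -0.002]
[0.    0.006 0.001] [ 0.019 -0.003 -0.002]
[0.    0.01  0.003] [ 0.034 -0.003 -0.002]
[0.    0.014 0.005] [ 0.049 -0.003 -0.002]
[0.    0.018 0.007] [ 0.064 -0.003 -0.002]
[0.    0.022 0.009] [ 0.079 -0.003 -0.002]
[0.    0.026 0.011] [ 0.094 -0.003 -0.002]
[0.    0.03  0.013] [ 0.109 -0.003 -0.002]
```

The lid rests on the front finger (about 2 N downward, lid about 0.87 rad). Lowering along the arc.

```bash
python3 -m handwheel '[{"claw":100,"x":0,"y":0.002,"z":0,"ax":0.005,"ay":0,"az":0},{"claw":100,"x":0,"y":0.006,"z":0.001,"ax":0.02,"ay":0,"az":0},{"claw":100,"x":0,"y":0.01,"z":0.003,"ax":0.035,"ay":0,"az":0},{"claw":100,"x":0,"y":0.014,"z":0.005,"ax":0.05,"ay":0,"az":0},{"claw":100,"x":0,"y":0.018,"z":0.006,"ax":0.065,"ay":0,"az":0},{"claw":100,"x":0,"y":0.022,"z":0.008,"ax":0.08,"ay":0,"az":0},{"claw":100,"x":0,"y":0.026,"z":0.01,"ax":0.095,"ay":0,"az":0},{"claw":100,"x":0,"y":0.03,"z":0.012,"ax":0.11,"ay":0,"az":0}]'
python3 - <<'E'
from h import *
here(); lid(); f=np.linspace(.59,.38,8); arc(f,-.02+.015*(1-f/.83))
E
```

```text
time_s: 8.6
tool_pos: [0.5073, -0.0024, 0.1886]
ee_rot: [-2.663, -0.002, 0.114]
contact_force: [-0.2, 0.1, -0.7]
grip_width: 0.607
t8.60 rear -0.1010 up 0.0846 lat -0.0003 beta 1.092 rot [-2.663e+00 -2.000e-03  1.140e-01] F [-0.2  0.1 -0.7] w 0.607 q [ 0.48  0.64 -0.37  1.89 -0.34  0.81 -1.04]
scene 658 lid angle 0.664
top 1708 lid angle 0.666
[ 0.001  0.002 -0.001] [ 0.014 -0.003 -0.004]
[0.001 0.006 0.   ] [ 0.029 -0.003 -0.004]
[0.001 0.01  0.002] [ 0.044 -0.003 -0.004]
[0.001 0.014 0.004] [ 0.059 -0.003 -0.004]
[0.001 0.018 0.005] [ 0.074 -0.003 -0.004]
[0.001 0.021 0.008] [ 0.089 -0.003 -0.004]
[0.001 0.025 0.01 ] [ 0.104 -0.003 -0.004]
[0.001 0.028 0.012] [ 0.119 -0.003 -0.004]
```

```bash
python3 -m handwheel '[{"claw":100,"x":0,"y":0,"z":0,"ax":0,"ay":0,"az":0},{"claw":100,"x":0,"y":0,"z":0,"ax":0,"ay":0,"az":0},{"claw":100,"x":0,"y":0,"z":0,"ax":0,"ay":0,"az":0},{"claw":100,"x":0,"y":0,"z":0,"ax":0,"ay":0,"az":0},{"claw":100,"x":0,"y":0,"z":0,"ax":0,"ay":0,"az":0}]'
python3 - <<'E'
from h import *
here(); lid(); f=np.linspace(.59,.38,8); arc(f,-.02+.015*(1-f/.83))
E
```

```text
time_s: 9.2
tool_pos: [0.5071, -0.0025, 0.1891]
ee_rot: [-2.666, -0.002, 0.114]
contact_force: [-1.5, -5.1, -0.5]
grip_width: 0.609
t9.20 rear -0.1012 up 0.0851 lat -0.0005 beta 1.095 rot [-2.666e+00 -2.000e-03  1.140e-01] F [-1.5 -5.1 -0.5] w 0.609 q [ 0.48  0.63 -0.37  1.89 -0.34  0.81 -1.04]
scene 645 lid angle 0.665
top 1708 lid angle 0.678
[ 0.     0.004 -0.001] [ 0.015 -0.003 -0.002]
[0.    0.008 0.001] [ 0.03  -0.003 -0.002]
[0.    0.011 0.002] [ 0.045 -0.003 -0.002]
[0.    0.015 0.004] [ 0.06  -0.003 -0.002]
[0.    0.019 0.006] [ 0.075 -0.003 -0.002]
[0.    0.023 0.008] [ 0.09  -0.003 -0.002]
[0.    0.026 0.01 ] [ 0.105 -0.003 -0.002]
[0.    0.03  0.012] [ 0.12  -0.003 -0.002]
```

```bash
python3 -m handwheel '[{"claw":100,"x":0,"y":0.004,"z":-0.001,"ax":0.015,"ay":0,"az":0},{"claw":100,"x":0,"y":0.008,"z":0.001,"ax":0.03,"ay":0,"az":0},{"claw":100,"x":0,"y":0.011,"z":0.002,"ax":0.045,"ay":0,"az":0},{"claw":100,"x":0,"y":0.015,"z":0.004,"ax":0.06,"ay":0,"az":0},{"claw":100,"x":0,"y":0.019,"z":0.006,"ax":0.075,"ay":0,"az":0},{"claw":100,"x":0,"y":0.023,"z":0.008,"ax":0.09,"ay":0,"az":0},{"claw":100,"x":0,"y":0.026,"z":0.01,"ax":0.105,"ay":0,"az":0},{"claw":100,"x":0,"y":0.03,"z":0.012,"ax":0.12,"ay":0,"az":0}]'
python3 - <<'E'
from h import *
here(); lid(); f=np.linspace(.36,.22,8); arc(f,-.02+.015*(1-f/.83))
E
```

```text
time_s: 10.1
tool_pos: [0.5097, -0.0231, 0.1642]
ee_rot: [-2.543, -0.002, 0.114]
contact_force: [0.1, 0.1, -1.0]
grip_width: 0.609
t10.10 rear -0.1219 up 0.0602 lat -0.0003 beta 0.972 rot [-2.543e+00 -2.000e-03  1.140e-01] F [ 0.1  0.1 -1. ] w 0.609 q [ 0.59  0.74 -0.42  1.86 -0.38  0.85 -0.92]
scene 813 lid angle 0.428
top 1646 lid angle 0.428
[0.001 0.001 0.001] [ 0.009 -0.003 -0.004]
[0.001 0.003 0.002] [ 0.019 -0.004 -0.004]
[0.001 0.006 0.004] [ 0.029 -0.004 -0.004]
[0.001 0.008 0.005] [ 0.039 -0.004 -0.004]
[0.001 0.011 0.007] [ 0.049 -0.004 -0.003]
[0.001 0.013 0.008] [ 0.059 -0.004 -0.003]
[0.001 0.015 0.01 ] [ 0.069 -0.004 -0.003]
[0.001 0.017 0.011] [ 0.079 -0.004 -0.003]
```

```bash
python3 -m handwheel '[{"claw":100,"x":0,"y":0.001,"z":0.001,"ax":0.01,"ay":0,"az":0},{"claw":100,"x":0,"y":0.003,"z":0.002,"ax":0.02,"ay":0,"az":0},{"claw":100,"x":0,"y":0.006,"z":0.003,"ax":0.03,"ay":0,"az":0},{"claw":100,"x":0,"y":0.008,"z":0.004,"ax":0.04,"ay":0,"az":0},{"claw":100,"x":0,"y":0.011,"z":0.006,"ax":0.05,"ay":0,"az":0},{"claw":100,"x":0,"y":0.013,"z":0.007,"ax":0.06,"ay":0,"az":0},{"claw":100,"x":0,"y":0.015,"z":0.009,"ax":0.07,"ay":0,"az":0},{"claw":100,"x":0,"y":0.017,"z":0.01,"ax":0.08,"ay":0,"az":0}]'
python3 - <<'E'
from h import *
here(); lid(); f=np.linspace(.2,.08,8); arc(f,-.02+.015*(1-f/.83))
p=get_image("scene");cv2.imwrite("pics/d.png",cv2.resize(p["frame"][80:320,180:500,::-1],(800,600)))
E
```

```text
time_s: 11.0
tool_pos: [0.5108, -0.0314, 0.1465]
ee_rot: [-2.464, -0.002, 0.114]
contact_force: [0.5, -0.8, -1.8]
grip_width: 0.609
t11.00 rear -0.1303 up 0.0425 lat -0.0002 beta 0.893 rot [-2.464e+00 -2.000e-03  1.140e-01] F [ 0.5 -0.8 -1.8] w 0.609 q [ 0.65  0.81 -0.44  1.83 -0.4   0.88 -0.86]
scene 886 lid angle 0.284
top 1464 lid angle 0.289
[0.    0.004 0.003] [ 0.009 -0.004 -0.002]
[0.    0.006 0.004] [ 0.017 -0.004 -0.002]
[0.    0.008 0.005] [ 0.026 -0.004 -0.002]
[0.    0.01  0.007] [ 0.034 -0.004 -0.002]
[0.    0.011 0.008] [ 0.043 -0.004 -0.002]
[0.    0.013 0.009] [ 0.051 -0.004 -0.002]
[0.    0.015 0.011] [ 0.06  -0.004 -0.002]
[0.    0.017 0.012] [ 0.069 -0.004 -0.002]
```

View pics/d.png

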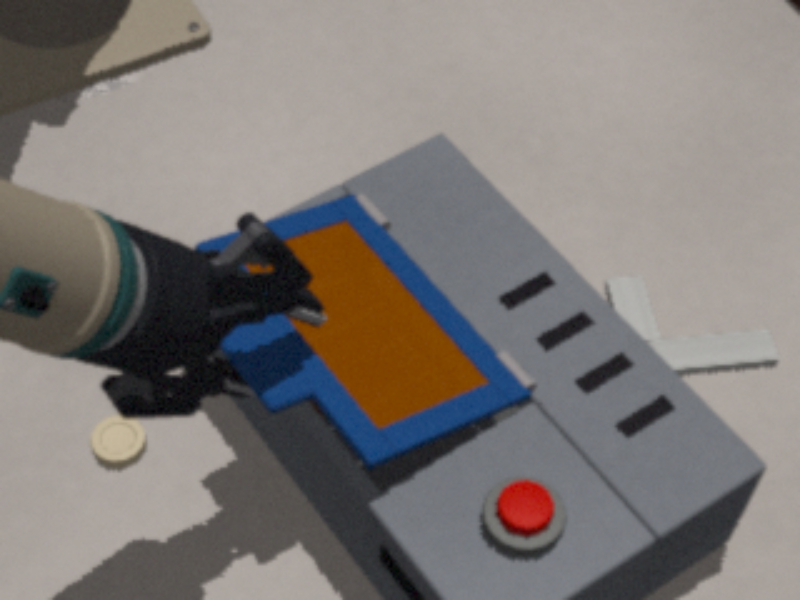

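The picture shows the lid nearly shut (about 0.25 rad), the tab on the lower finger and the upper finger clear above. Lowering more slowly.

```bash
python3 -m handwheel '[{"claw":100,"x":0,"y":0.002,"z":0.001,"ax":0.005,"ay":0,"az":0},{"claw":100,"x":0,"y":0.004,"z":0.003,"ax":0.01,"ay":0,"az":0},{"claw":100,"x":0,"y":0.006,"z":0.004,"ax":0.017,"ay":0,"az":0},{"claw":100,"x":0,"y":0.008,"z":0.005,"ax":0.026,"ay":0,"az":0},{"claw":100,"x":0,"y":0.01,"z":0.007,"ax":0.034,"ay":0,"az":0},{"claw":100,"x":0,"y":0.012,"z":0.008,"ax":0.043,"ay":0,"az":0},{"claw":100,"x":0,"y":0.013,"z":0.009,"ax":0.051,"ay":0,"az":0},{"claw":100,"x":0,"y":0.015,"z":0.011,"ax":0.06,"ay":0,"az":0}]'
python3 - <<'E'
from h import *
here(); lid(); f=np.linspace(.09,-.05,8); arc(f,-.02+.015*(1-f/.83))
E
```

```text
time_s: 11.95
tool_pos: [0.5114, -0.0364, 0.1286]
ee_rot: [-2.404, -0.002, 0.114]
contact_force: [-0.6, -0.4, -1.8]
grip_width: 0.611
t11.95 rear -0.1353 up 0.0246 lat -0.0002 beta 0.833 rot [-2.404e+00 -2.000e-03  1.140e-01] F [-0.6 -0.4 -1.8] w 0.611 q [ 0.68  0.88 -0.45  1.81 -0.41  0.89 -0.82]
scene 442 lid angle 0.144
top 719 lid angle 0.151
[0.    0.001 0.   ] [ 0.004 -0.004 -0.002]
[0.    0.003 0.002] [ 0.014 -0.004 -0.002]
[0.    0.005 0.004] [ 0.024 -0.004 -0.002]
[0.    0.008 0.005] [ 0.034 -0.004 -0.002]
[0.    0.01  0.007] [ 0.044 -0.004 -0.002]
[0.    0.012 0.009] [ 0.054 -0.004 -0.002]
[0.    0.014 0.011] [ 0.064 -0.004 -0.002]
[0.    0.016 0.013] [ 0.074 -0.004 -0.002]
```

```bash
python3 -m handwheel '[{"claw":100,"x":0,"y":0.002,"z":0.001,"ax":0.005,"ay":0,"az":0},{"claw":100,"x":0,"y":0.004,"z":0.002,"ax":0.014,"ay":0,"az":0},{"claw":100,"x":0,"y":0.006,"z":0.004,"ax":0.024,"ay":0,"az":0},{"claw":100,"x":0,"y":0.008,"z":0.005,"ax":0.034,"ay":0,"az":0},{"claw":100,"x":0,"y":0.01,"z":0.007,"ax":0.044,"ay":0,"az":0},{"claw":100,"x":0,"y":0.012,"z":0.009,"ax":0.054,"ay":0,"az":0},{"claw":100,"x":0,"y":0.014,"z":0.011,"ax":0.064,"ay":0,"az":0},{"claw":100,"x":0,"y":0.016,"z":0.013,"ax":0.074,"ay":0,"az":0}]'
python3 - <<'E'
from h import *
here()
p=get_image("scene");cv2.imwrite("pics/e.png",cv2.resize(p["frame"][80:320,180:500,::-1],(800,600)))
P,C=cloud(p); d=P-Hh; r=d@er; l=d@np.cross(er,eu); m=(C[:,2].astype(int)>C[:,0]+40)&(l>.06)&(l<.1)&(r<0)&(r>-.13)&(abs(d[:,2])<.05)
print(np.polyfit(-r[m],d[m,2],1))
E
```

```text
time_s: 12.85
tool_pos: [0.5118, -0.0391, 0.1084]
ee_rot: [-2.329, -0.002, 0.114]
contact_force: [0.8, 0.1, 0.3]
grip_width: 0.609
t12.85 rear -0.1380 up 0.0044 lat -0.0001 beta 0.758 rot [-2.329e+00 -2.000e-03  1.140e-01] F [0.8 0.1 0.3] w 0.609 q [ 0.72  0.95 -0.47  1.78 -0.42  0.92 -0.77]
[-0.00138366  0.00388369]
```

View pics/e.png

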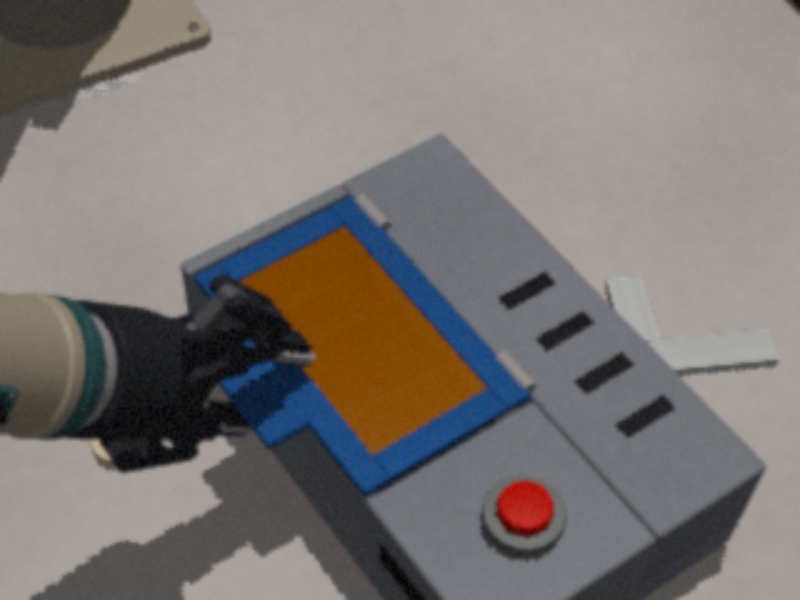

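The lid lies flat (fitted slope about 0, no force), the upper finger is clear of it, and the lower finger is about 5 mm below the tab. I back out along the fingers.

```bash
python3 -m handwheel '[{"claw":100,"x":0,"y":0,"z":-0.01,"ax":0,"ay":0,"az":0},{"claw":100,"x":0,"y":0,"z":-0.03,"ax":0,"ay":0,"az":0},{"claw":100,"x":0,"y":0,"z":-0.06,"ax":0,"ay":0,"az":0},{"claw":100,"x":0,"y":0,"z":-0.1,"ax":0,"ay":0,"az":0},{"claw":180,"x":0,"y":0,"z":-0.14,"ax":0,"ay":0,"az":0},{"claw":255,"x":0,"y":0,"z":-0.17,"ax":-0.1,"ay":0,"az":0},{"claw":255,"x":0,"y":0,"z":-0.18,"ax":-0.2,"ay":0,"az":0},{"claw":255,"x":0,"y":0,"z":-0.18,"ax":-0.2,"ay":0,"az":0}]'
python3 - <<'E'
from h import *
here(); R=Ro.from_euler('xyz',[np.pi,0,YAW]); B=np.array([.667,.0572,.122])
rows([(B+[0,0,.10],R),(B+[0,0,.037],R)])
E
```

```text
time_s: 13.7
tool_pos: [0.5281, -0.1682, 0.2366]
ee_rot: [-2.535, -0.008, 0.116]
contact_force: [-0.2, 0.9, -0.1]
grip_width: -0.001
t13.70 rear -0.2682 up 0.1326 lat 0.0010 beta 0.964 rot [-2.535 -0.008  0.116] F [-0.2  0.9 -0.1] w -0.001 q [ 0.76  0.74 -0.38  1.57 -0.28  1.21 -0.89]
[ 0.164 -0.162  0.132] [-0.607 -0.008  0.001]
[ 0.163 -0.126  0.183] [-0.607 -0.008  0.001]
```

```bash
python3 -m handwheel '[{"claw":255,"x":0.164,"y":-0.162,"z":0.132,"ax":-0.607,"ay":-0.008,"az":0},{"claw":255,"x":0.164,"y":-0.162,"z":0.132,"ax":-0.607,"ay":-0.008,"az":0},{"claw":255,"x":0.164,"y":-0.162,"z":0.132,"ax":-0.607,"ay":-0.008,"az":0},{"claw":255,"x":0.164,"y":-0.162,"z":0.132,"ax":-0.607,"ay":-0.008,"az":0},{"claw":255,"x":0.164,"y":-0.162,"z":0.132,"ax":-0.607,"ay":-0.008,"az":0},{"claw":255,"x":0.164,"y":-0.162,"z":0.132,"ax":-0.607,"ay":-0.008,"az":0},{"claw":255,"x":0.164,"y":-0.162,"z":0.132,"ax":-0.607,"ay":-0.008,"az":0},{"claw":255,"x":0.164,"y":-0.162,"z":0.132,"ax":-0.607,"ay":-0.008,"az":0}]'
python3 - <<'E'
from h import *
here(); R=Ro.from_euler('xyz',[np.pi,0,YAW]); B=np.array([.667,.0572,.122])
rows([(B+[0,0,.027],R),(B+[0,0,.011],R)])
E
```

```text
time_s: 14.5
tool_pos: [0.6644, 0.0569, 0.2157]
ee_rot: [-3.138, 0.01, 0.117]
contact_force: [-0.3, -1.7, -0.3]
grip_width: 0.002
t14.50 rear -0.0605 up 0.1117 lat 0.1626 beta 1.567 rot [-3.138  0.01   0.117] F [-0.3 -1.7 -0.3] w 0.002 q [-0.06  0.69 -0.11  1.49  0.08  0.98 -1.65]
[0.003 0.    0.067] [-0.004  0.01   0.   ]
[0.003 0.    0.083] [-0.004  0.01   0.   ]
```

```bash
python3 -m handwheel '[{"claw":255,"x":0.003,"y":0,"z":0.025,"ax":0,"ay":0.01,"az":0},{"claw":255,"x":0.003,"y":0,"z":0.05,"ax":0,"ay":0.01,"az":0},{"claw":255,"x":0.003,"y":0,"z":0.065,"ax":0,"ay":0.01,"az":0},{"claw":255,"x":0.003,"y":0,"z":0.072,"ax":0,"ay":0.01,"az":0},{"claw":255,"x":0.003,"y":0,"z":0.076,"ax":0,"ay":0.01,"az":0},{"claw":255,"x":0.003,"y":0,"z":0.078,"ax":0,"ay":0.01,"az":0},{"claw":255,"x":0.003,"y":0,"z":0.08,"ax":0,"ay":0.01,"az":0},{"claw":255,"x":0.003,"y":0,"z":0.08,"ax":0,"ay":0.01,"az":0}]'
python3 -c "
from h import *
here()"
```

```text
time_s: 15.3
tool_pos: [0.6686, 0.0571, 0.1383]
ee_rot: [-3.138, -0.006, 0.116]
contact_force: [-1.1, -0.3, 2.4]
grip_width: 0.005
t15.30 rear -0.0608 up 0.0343 lat 0.1669 beta 1.567 rot [-3.138 -0.006  0.116] F [-1.1 -0.3  2.4] w 0.005 q [-0.07  0.78 -0.1   1.55  0.09  0.81 -1.66]
```

```bash
python3 -m handwheel '[{"claw":255,"x":0,"y":0,"z":0.002,"ax":0,"ay":0,"az":0},{"claw":255,"x":0,"y":0,"z":0.003,"ax":0,"ay":0,"az":0},{"claw":255,"x":0,"y":0,"z":0.004,"ax":0,"ay":0,"az":0},{"claw":255,"x":0,"y":0,"z":0.004,"ax":0,"ay":0,"az":0}]'
python3 -m handwheel '[{"claw":255,"x":0,"y":0,"z":0.001,"ax":0,"ay":0,"az":0},{"claw":255,"x":0,"y":0,"z":0.002,"ax":0,"ay":0,"az":0},{"claw":255,"x":0,"y":0,"z":0.002,"ax":0,"ay":0,"az":0}]'
```

```text
time_s: 15.7
tool_pos: [0.6687, 0.0571, 0.1339]
ee_rot: [-3.138, -0.006, 0.116]
contact_force: [1.1, -1.4, 5.2]
grip_width: 0.002
time_s: 16.0
tool_pos: [0.6687, 0.0572, 0.133]
ee_rot: [-3.138, -0.006, 0.116]
contact_force: [-1.6, -1.7, 12.0]
grip_width: -0.001
```

At 12 N the button has bottomed. Releasing and retreating.

```bash
python3 -m handwheel '[{"claw":255,"x":0,"y":0,"z":0,"ax":0,"ay":0,"az":0},{"claw":255,"x":0,"y":0,"z":-0.005,"ax":0,"ay":0,"az":0},{"claw":255,"x":0,"y":0,"z":-0.015,"ax":0,"ay":0,"az":0},{"claw":255,"x":0,"y":0,"z":-0.05,"ax":0,"ay":0,"az":0},{"claw":255,"x":0,"y":0.04,"z":-0.09,"ax":0,"ay":0,"az":0},{"claw":255,"x":0,"y":0.08,"z":-0.12,"ax":0,"ay":0,"az":0},{"claw":255,"x":0,"y":0.12,"z":-0.15,"ax":0,"ay":0,"az":0},{"claw":255,"x":0,"y":0.16,"z":-0.17,"ax":0,"ay":0,"az":0}]'
python3 -m handwheel '[{"claw":255,"x":-0.05,"y":0.05,"z":0,"ax":0,"ay":0,"az":0},{"claw":255,"x":-0.1,"y":0.1,"z":0,"ax":0,"ay":0,"az":0},{"claw":255,"x":-0.13,"y":0.14,"z":0,"ax":0,"ay":0,"az":0},{"claw":255,"x":-0.16,"y":0.18,"z":0,"ax":0,"ay":0,"az":0},{"claw":255,"x":-0.16,"y":0.2,"z":0,"ax":0,"ay":0,"az":0},{"claw":255,"x":-0.16,"y":0.2,"z":0,"ax":0,"ay":0,"az":0}]'
python3 - <<'E'
from h import *
here()
for n in("top","scene"):
    p=get_image(n); P,C=cloud(p); d=P-Hh; r=d@er; l=d@np.cross(er,eu); m=(C[:,2].astype(int)>C[:,0]+40)&(abs(l)<.1)&(r<0)&(r>-.16)&(abs(d[:,2])<.05)
    print(n,m.sum(),np.polyfit(-r[m],d[m,2],1))
    roi=(P[:,0]>.3)&(P[:,0]<.8)&(P[:,1]>-.1)&(P[:,1]<.25); m=roi&(C[:,0]>150)&(C[:,1]<60)&(C[:,2]<60)&(P[:,2]>.1); print("red z",np.median(P[m][:,2]))
    for k in["checker1","template","square"]:
        for q in models.spot_point(p,k)[:2]: print(k,round(q["p"],2),np.round(q["position"]),np.round(up(p,q["position"]),3))
    cv2.imwrite(f"pics/f_{n}.png",p["frame"][:,:,::-1])
E
```

```text
time_s: 16.8
tool_pos: [0.6859, -0.1011, 0.3024]
ee_rot: [-3.136, -0.005, 0.118]
contact_force: [1.3, -0.1, -0.8]
grip_width: 0.0
time_s: 17.4
tool_pos: [0.5453, -0.3263, 0.2985]
ee_rot: [-3.141, -0.0, 0.106]
contact_force: [0.2, -1.2, 0.6]
grip_width: -0.0
t17.40 rear -0.4272 up 0.1945 lat -0.0004 beta 1.571 rot [-3.141 -0.     0.106] F [ 0.2 -1.2  0.6] w -0.0 q [ 0.56  0.56 -0.11  1.49  0.06  1.09 -1.03]
top 4581 [1.49198136e-05 4.91718441e-03]
red z 0.1228826601486161
checker1 0.88 [401. 309.] [ 0.447 -0.119  0.01 ]
checker1 0.85 [376. 194.] [ 0.665 -0.077  0.012]
template 0.89 [456. 231.] [ 0.594 -0.228  0.002]
square 0.6 [181. 264.] [0.535 0.294 0.002]
square 0.28 [398. 309.] [ 0.447 -0.113  0.011]
scene 4192 [-0.00272828  0.00399084]
red z 0.12184579898268749
checker1 0.92 [310. 358.] [ 0.679 -0.081  0.009]
checker1 0.58 [228. 257.] [ 0.449 -0.123  0.01 ]
template 0.83 [201. 349.] [ 0.583 -0.225  0.002]
square 0.64 [456. 210.] [0.543 0.293 0.   ]
```

View pics/f_scene.png

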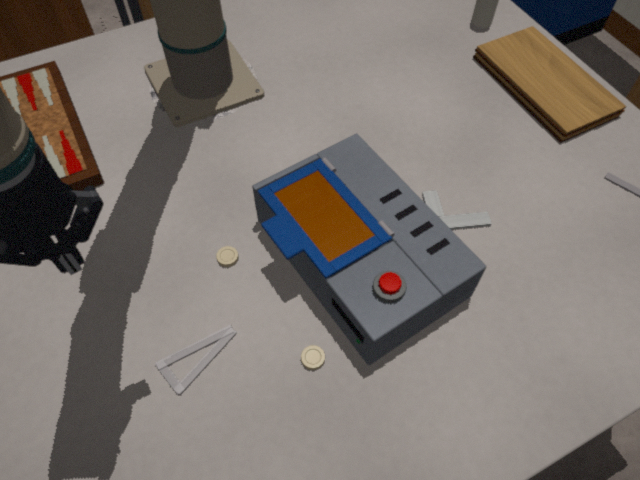

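The picture shows the lid flat and shut (slope about 0). The button at (390,283) is back at its starting height, the loose parts are where they were, and the hand is clear at upper left. I'm handing in.

```bash
python3 -c "
from h import *
print(robot.job_done())"
```

```text
the job is handed in; nothing more can be done
None
```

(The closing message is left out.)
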